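# Raise the counterweighted spark guard over the soldering hearth

### The job

With the fingers, push the lowered wire spark guard of the soldering hearth up, at an unhurried pace, until it goes over its balance point and stays standing up by itself at its stop. Only push it: do not grip it by its wooden handle bar, fling it or force it, do not press hard on the hearth, and leave the things on and around the hearth where they are.

Things in the scene. Friction and masses are not known exactly. Their poses are not given: they have to be found in the camera images.
- hearth: Soldering hearth fixed to the bench: firebrick 114 mm (x) by 230 (y), its top 64 above the bench, on a steel tray 200 by 310, 6 thick; uprights 22 by 8 mm, 115 tall, at x = +85, y = +-142. Origin on the bench under the brick's centre; x (level) points from the guard's front grip to its hinge, crosswise to the robot's right give or take the yaw; y along the hinge, z up.
- hinge (a point): Middle of the guard's hinge axis, fixed 105 mm above the bench and 85 mm behind (+x) the hearth's origin; the axis runs along the hearth's y. With the guard lowered, its counterweight, a dark steel bar 25 mm in diameter and 250 long, lies 35 mm behind and 45 mm above this axis; it goes over backwards as the guard rises.
- grip (a point): Centre of the guard's front grip (handle bar), a wooden sleeve 20 mm in diameter, 150 long (along hearth y), on a 12 mm steel rail 262 mm wide, 190 mm from the hinge axis. Its axes turn with the guard. Lowered it is 105 mm above the bench and 105 in front (-x) of the hearth's origin, 48 mm in front of the brick, with open bench beneath.
- guard (a joint): Angle of the guard, a flat steel wire frame 262 mm wide over the brick. Rad: 0 lowered, level; grows as the grip rises and swings over towards the hinge; 1.5 upper stop, nearly upright. Balances at about 0.87: below that it falls back when let go, beyond it swings to the stop and stays. Mass 0.7 to 1.0 kg with counterweight; 1 to 2 N at the grip lifts it; easy, slightly damped hinge.
- crucible: Loose small white ceramic crucible standing on the brick under the guard: 40 mm wide at the top, 26 mm tall. Origin at the centre of its underside. Leave alone.
- bowl: Loose white bowl 110 mm wide and 50 mm tall on the bench near the hearth. Origin at the centre of its underside. Leave alone.
- tin: Loose black tin 54 mm in diameter and 60 mm tall on the bench near the hearth. Origin at the centre of its underside. Leave alone.
- spool: Loose dark wooden ring 60 mm in diameter and 35 mm tall on the bench near the hearth. Origin at the centre of its underside. Leave alone.

How it is judged:
By the outcome, as a careful person would: the job done as asked, in the order asked, and still so for the second after the job is handed in, with the robot touching nothing.
It also fails if it takes over 40 s, if anything falls off the work surface, if the arm or the gripper's body presses on something with over 40 N, if the wrist force passes 120 N, or if a joint passes its speed limit or range.

### The arm

A 6-joint arm with a two-finger parallel gripper is mounted at the origin on the work surface. World frame = base frame: x ahead of the robot, y to its left, z up, the work surface at z = 0. Lengths are in m, angles in rad, forces in N, time in s.
With the tool pointing down it reaches from about 0.325 to 0.9 m from the base axis. Payload 6.1 kg.
Tool frame: the origin (TCP) lies midway between the tips of the shut fingers; the grasp point (between the pads) lies 19 mm behind it (ctrl.pinch_z is the distance from the TCP to the grasp point, in m); y points along the fingers, x is the direction in which the jaws open and shut, and the axes are right-handed (so a half turn about y gives the same grasp; the last joint's range is limited). The gripper opens to 87 mm and grips with 3 to 60 N. Pads are 19 mm wide; open, the fingers measure 117 mm over their backs; the gripper's body (75 mm by 190 mm) begins 51 mm behind the grasp point.
Start: joints at [-1.466, 0.22, 1.526, -0, 1.395, -0.126], TCP at [0.143, -0.608, 0.223] pointing down, gripper open.
Joint ranges: [-2.98, 2.98], [-0.91, 2.08], [0.09, 2.57], [-1.24, 4.39], [0.2, 2.65], [-2.68, 2.68]. Speed limits (rad/s): [2.57, 2.57, 3.01, 3.14, 3.14, 3.14].

### API

Orientations are given as a 3x3 rotation matrix whose columns are the frame's x, y, z axes.
In Python, from station import ctrl gives the robot as it stands. The module is installed in compiled form; this text tells all that it offers.
- The arm moves only by the tool carry_out, never from a script. Its arguments are lists of equal length, an entry for each row: "travel": the shift along the tool's x, y, z in m, a list of three; "rot": the turn, a rotation vector about the tool's x, y, z in degrees, a list of three. In form: {"travel": [[dx, dy, dz], ...], "rot": [[rx, ry, rz], ...]}. A call has 1 to 12 rows; each row is the pose to reach, as a shift and turn from the pose commanded when the call began, along the tool's axes at that moment; what a row does not reach only later rows make up. A row lasts 1/10 s, in which the tool goes at most 50 mm and 8.59 degrees, less where a joint would pass 70% of its speed; a pose out of reach is approached as far as the arm can. A call with a gripper value outside its range is refused whole. "claw" is the gripper command: -1 is fully open, 1 is shut, values between are in proportion, set as the call begins (left out, the last holds). The fingers move at their own pace and stop on an object; "newtons" is the grip in N (left out, the last holds). Time passes only in rows, so rows that repeat a pose let the fingers close. It gives the time, the measured TCP pose, the force and the opening at its end, in the units of the state.
- ctrl.read_state(): the state, without advancing time (a new reading comes with each control period).
- ctrl.get_image(name): name is "side" or "top" or "wrist"; returns (picture, depth): 480x640x3 uint8, red, green, blue; 480x640 float32, m along the optical axis (not along the pixel's ray), 0 where there is no reading.
- ctrl.calibration(name): a dict with "intrinsics" (3x3 intrinsics, pixels), "dist" ([k1, k2, p1, p2, k3] as OpenCV has them; the pictures are not rectified), "pose" (4x4, takes a point from camera to world coordinates); the wrist camera has in their place "T_tool_cam" (4x4, takes a point from camera to tool coordinates, whose origin is the TCP and whose axes are the tool frame's). Camera axes: x right, y down, z forward; pixel columns grow to the right and rows downward; lengths in m; the calibration is good to about 2 mm. A picture is of the moment at which its call begins: read the wrist's pose just before it. calibration takes no time and is no camera call.
- ctrl.sign_off(): hands the job in, once; it reports no verdict.
Trained networks look in the newest picture that a camera, given by its name, has taken for a name from the list of things; names that differ only in an ending like _2 or _b are one class to them, and where a whole thing is asked for, a point or a joint stands for the part that bears it (a point fixed in the world has none). Each returns a list of dicts, best first, with "conf" (0 to 1); they miss things now and then, are a little off and sometimes report something else, mostly with a low value. They report only what shows in the picture. A call takes as long as a camera call.
- ctrl.look_for(target, camera): "box" ([centre column, centre row, width, height] in pixels, round what is visible of it).
- ctrl.silhouettes(target, camera): "pixels" (480x640 bool, what is visible of it) and "box" ([centre column, centre row, width, height] in pixels, round what is visible of it).
The state is a dict: "clock": time; "joint_positions": joint angles; "qd": joint speeds; "tau": joint torques, N m; "tool_pos": TCP position; "tool_rot": TCP orientation; "force": force on the tool from outside, world axes, zero at the start; "moment": the same for the moment, N m; "width": opening from 0.0 (shut) to 1.0 (fully open).
Only numpy, scipy, OpenCV 4.12 (cv2) and the standard library are available. Lean on these libraries where they do the work, as an engineer would, in place of code of your own. Each camera call takes 0.05 s, during which the arm holds its last target. There are 200 camera calls.

## Working session

There is one attempt and no reset: what is moved stays moved. The work goes in short steps, Python scripts to look and compute and a tool call to move; the robot and the scene stay as the last step left them, time stands still between calls to the robot, and variables do not carry over. Pictures are saved under pics/ and viewed, about 8 in all and at most 12, crops included, and the job is handed in when it is done.

Besides the shell and the picture viewer there is one more tool, called by a JSON object that holds its "name" and its "arguments". carry_out: Moves the arm, as the interface text tells. Its arguments: {"type":"object","properties":{"travel":{"type":"array"},"rot":{"type":"array"},"claw":{"type":"number"},"newtons":{"type":"number"}},"required":["travel","rot"]}

```bash
mkdir -p pics; cat > h.py <<'E'
import numpy as np,cv2
from station import ctrl
def world(cam,uv,d,st=None):
    c=ctrl.calibration(cam);K=np.array(c["intrinsics"]);
    n=cv2.undistortPoints(np.array(uv,float).reshape(-1,1,2),K,np.array(c["dist"])).reshape(-1,2)
    p=np.c_[n,np.ones(len(n))]*np.array(d).reshape(-1,1)
    T=np.array(c["pose"]);return p@T[:3,:3].T+T[:3,3]
def project(cam,P):
    c=ctrl.calibration(cam);T=np.linalg.inv(np.array(c["pose"]))
    return cv2.projectPoints(np.array(P,float).reshape(-1,1,3),cv2.Rodrigues(T[:3,:3])[0],T[:3,3],np.array(c["intrinsics"]),np.array(c["dist"]))[0].reshape(-1,2)
E
python3 - <<'E'
from h import *
np.set_printoptions(precision=4,suppress=True)
s=ctrl.read_state();print(s["clock"],s["tool_pos"],s["tool_rot"],s["force"])
for cam in("top","side"):
    im,d=ctrl.get_image(cam);cv2.imwrite(f"pics/{cam}0.png",im[:,:,::-1])
    print(cam,ctrl.calibration(cam)["pose"])
    for t in("grip","hearth","guard","crucible","bowl","tin","spool"):
        for r in ctrl.silhouettes(t,cam)[:2]:
            m=r["pixels"]&(d>0);v,u=np.nonzero(m)
            if len(u)<5: continue
            P=world(cam,np.c_[u,v],d[m]);print(t,round(r["conf"],2),np.round(r["box"]),np.median(P,0),np.percentile(P,2,axis=0),np.percentile(P,98,axis=0))
E
```

```text
0.0 [ 0.1429 -0.6078  0.2215] [[ 0.2287 -0.0002  0.9735]
 [-0.9735  0.0019  0.2287]
 [-0.0019 -1.      0.0002]] [0.526  0.8321 0.0524]
top [[ 0.0222 -0.9934  0.1121  0.4662]
 [-0.9997 -0.0225 -0.001   0.0478]
 [ 0.0035 -0.1121 -0.9937  0.8904]
 [ 0.      0.      0.      1.    ]]
grip 0.56 [334. 243. 173. 184.] [0.5304 0.0064 0.1113] [ 0.3934 -0.1076  0.063 ] [0.6772 0.1598 0.163 ]
hearth 0.6 [335. 247. 173. 185.] [0.5327 0.011  0.064 ] [ 0.389  -0.1018  0.003 ] [0.6804 0.147  0.162 ]
guard 0.92 [335. 245. 174. 184.] [0.5289 0.0197 0.1103] [ 0.3905 -0.1095 -0.0008] [0.6789 0.1617 0.1629]
guard 0.17 [334. 246. 173. 188.] [0.5318 0.0114 0.064 ] [ 0.3879 -0.1029  0.0023] [0.6807 0.1501 0.162 ]
crucible 0.84 [336. 257.  23.  25.] [0.5176 0.0186 0.0898] [0.5001 0.0043 0.0868] [0.5332 0.0363 0.1069]
bowl 0.77 [206. 218.  62.  55.] [0.5923 0.2701 0.0214] [ 0.5394  0.2149 -0.0004] [0.6379 0.314  0.0506]
tin 0.77 [423. 192.  28.  33.] [ 0.6475 -0.1464  0.059 ] [ 0.6262 -0.1722  0.0128] [ 0.6738 -0.125   0.0623]
spool 0.69 [433. 255.  34.  31.] [ 0.5327 -0.1702  0.0342] [ 0.505  -0.1988  0.0073] [ 0.5595 -0.144   0.0375]
side [[-0.6378 -0.5508  0.5384  0.0925]
 [-0.7701  0.4463 -0.4557  0.4902]
 [ 0.0107 -0.7053 -0.7088  0.7355]
 [ 0.      0.      0.      1.    ]]
hearth 0.56 [364. 255. 193. 183.] [0.4939 0.0465 0.0637] [ 0.3809 -0.0967  0.0028] [0.681  0.157  0.1608]
guard 0.74 [362. 240. 192. 156.] [0.5233 0.031  0.1076] [ 0.3889 -0.132  -0.0013] [0.7125 0.1631 0.1617]
crucible 0.7 [371. 251.  14.  14.] [0.5083 0.0284 0.0893] [0.497 0.008 0.075] [0.5307 0.0461 0.1072]
bowl 0.71 [244. 305.  62.  53.] [0.6033 0.2572 0.0252] [0.5367 0.2153 0.0029] [0.6375 0.3112 0.0502]
tin 0.7 [378. 202.  26.  27.] [ 0.6372 -0.131   0.0353] [ 0.5937 -0.164  -0.0005] [ 0.6963 -0.0656  0.142 ]
spool 0.56 [428. 226.  29.  29.] [ 0.5259 -0.1604  0.0321] [ 0.5028 -0.1925  0.006 ] [ 0.5566 -0.1413  0.0363]
```

View images.

```bash
python3 - <<'E'
import cv2,numpy as np
a=cv2.imread("pics/top0.png")[110:370,140:500];b=cv2.imread("pics/side0.png")[130:390,180:500]
b=cv2.resize(b,(360,292));a=cv2.copyMakeBorder(a,0,32,0,0,0)
cv2.imwrite("pics/both0.png",cv2.resize(np.hstack([a,b]),(800,324*1)))
E
```

```text
(no output)
```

View pics/both0.png

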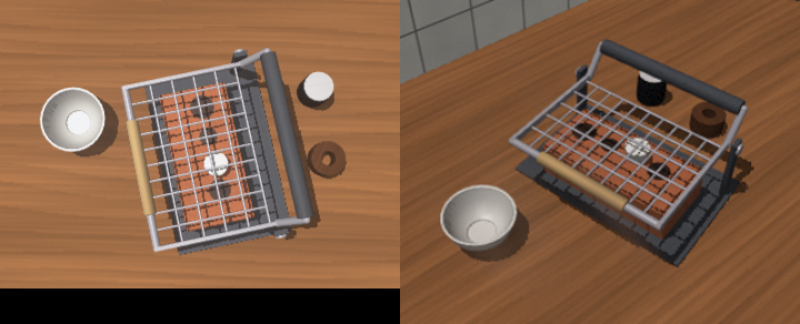

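```bash
python3 - <<'E'
from h import *
np.set_printoptions(precision=4,suppress=True)
for cam in("top","side"):
    im,d=ctrl.get_image(cam)
    v,u=np.mgrid[0:480,0:640];P=world(cam,np.c_[u.ravel(),v.ravel()],d.ravel()).reshape(480,640,3)
    hsv=cv2.cvtColor(im,cv2.COLOR_RGB2HSV)
    box=(P[...,0]>.3)&(P[...,0]<.8)&(P[...,1]>-.2)&(P[...,1]<.25)&(d>0)
    cw=box&(P[...,2]>.14)&(P[...,2]<.18)&(im.max(2)<110)
    hd=box&(P[...,2]>.09)&(P[...,2]<.125)&(hsv[...,1]>70)&(hsv[...,0]<30)&(im[...,0]>120)&(P[...,1]>.05)
    for n,m in(("cw",cw),("handle",hd)):
        m=cv2.morphologyEx(m.astype(np.uint8),cv2.MORPH_OPEN,np.ones((3,3)))>0
        Q=P[m];c=(np.percentile(Q,1,axis=0)+np.percentile(Q,99,axis=0))/2;w=np.linalg.svd(Q[:,:2]-Q[:,:2].mean(0),full_matrices=False)[2][0];w*=np.sign(w[0])
        t=(Q[:,:2]-Q[:,:2].mean(0))@w
        mid=Q[:,:2].mean(0)+w*(np.percentile(t,1)+np.percentile(t,99))/2
        print(cam,n,len(Q),"mid",mid,"len",np.ptp(np.percentile(t,[1,99])),"dir",w,np.degrees(np.arctan2(w[1],w[0])),"z",np.percentile(Q[:,2],[5,50,95]))
print(ctrl.read_state()["clock"])
E
```

```text
top cw 2258 mid [ 0.5574 -0.0794] len 0.24247600704130556 dir [0.9732 0.2301] 13.30500811262594 z [0.1522 0.1599 0.1631]
top handle 897 mid [0.5067 0.1378] len 0.14567210909141315 dir [0.9744 0.225 ] 13.0041544407209 z [0.1084 0.1129 0.116 ]
side cw 1575 mid [ 0.5546 -0.0732] len 0.2455656764604072 dir [0.9729 0.2313] 13.376032961547242 z [0.1446 0.1575 0.1622]
side handle 697 mid [0.5054 0.1422] len 0.14404148287231322 dir [0.9748 0.2231] 12.889629336687928 z [0.1082 0.1127 0.1151]
0.9
```

{"name": "carry_out", "arguments": {"travel": [[0, -0.03, 0.03], [0, -0.06, 0.06], [0, -0.09, 0.09], [0, -0.12, 0.12], [0, -0.14, 0.16], [-0.01, -0.15, 0.2], [-0.03, -0.15, 0.24], [-0.06, -0.15, 0.27], [-0.1, -0.15, 0.29], [-0.14, -0.15, 0.31], [-0.18, -0.15, 0.33], [-0.22, -0.15, 0.35]], "rot": [[0, 0, 0], [0, 0, 0], [0, 0, 0], [0, 0, 0], [0, 0, 0], [0, 0, 0], [0, 0, 0], [0, 0, 0], [0, 0, 0], [0, 0, 0], [0, 0, 0], [0, 0, 0]], "claw": 1}}

```text
clock: 2.1
tool_pos: [0.4336, -0.3124, 0.3726]
tool_rot: [[0.229, 0.0, 0.974], [-0.974, -0.0, 0.229], [0.0, -1.0, 0.0]]
force: [1.2, 0.0, 0.7]
width: 0.031
```

{"name": "carry_out", "arguments": {"travel": [[-0.04, 0, 0.01], [-0.08, 0, 0.02], [-0.125, 0, 0.03], [-0.17, 0, 0.04], [-0.215, 0, 0.05], [-0.26, 0, 0.06], [-0.305, 0, 0.08], [-0.35, 0, 0.09], [-0.395, 0, 0.1], [-0.44, 0, 0.11], [-0.485, 0, 0.13], [-0.53, 0, 0.14]], "rot": [[0, 0, 0], [0, 0, 0], [0, 0, 0], [0, 0, 0], [0, 0, 0], [0, 0, 0], [0, 0, 0], [0, 0, 0], [0, 0, 0], [0, 0, 0], [0, 0, 0], [0, 0, 0]]}}

```text
clock: 3.3
tool_pos: [0.4485, 0.2359, 0.3727]
tool_rot: [[0.229, 0.001, 0.973], [-0.973, 0.0, 0.229], [0.0, -1.0, 0.001]]
force: [0.8, 0.3, 1.0]
width: 0.008
```

{"name": "carry_out", "arguments": {"travel": [[0, 0, 0], [0, 0, 0], [0, 0, 0], [0, 0, 0], [0, 0, 0], [0, 0, 0], [0, 0, 0], [0, 0, 0], [0, 0, 0], [0, 0, 0], [0, 0, 0], [0, 0, 0]], "rot": [[0, 0, -5], [0, 0, -10], [0, 0, -15], [0, 0, -20], [0, 0, -25], [0, 0, -30], [0, 0, -35], [0, 0, -40], [0, 0, -45], [0, 0, -50], [0, 0, -55], [0, 0, -55]]}}

```text
clock: 4.5
tool_pos: [0.4476, 0.2344, 0.3697]
tool_rot: [[0.136, 0.186, 0.973], [-0.555, -0.8, 0.231], [0.821, -0.571, -0.005]]
force: [-0.1, 1.1, -1.0]
width: 0.004
```

```bash
python3 - <<'E'
from h import *
s=ctrl.read_state();print(np.round(s["joint_positions"],3),s["force"])
im,d=ctrl.get_image("side");cv2.imwrite("pics/side1.png",im[:,:,::-1])
E
```

```text
[ 0.801  0.248  1.493 -0.825  1.918  2.056] [-0.11686745  1.05887335 -0.99482823]
```

View pics/side1.png

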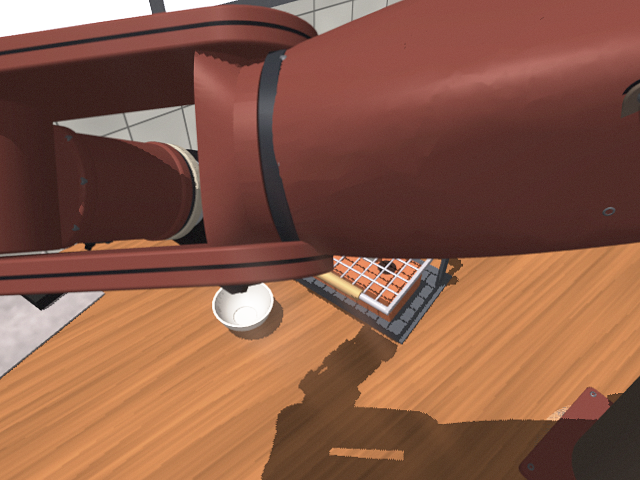

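{"name": "carry_out", "arguments": {"travel": [[-0.02, 0.015, 0], [-0.04, 0.03, 0], [-0.06, 0.05, 0], [-0.08, 0.07, 0], [-0.1, 0.09, 0], [-0.12, 0.11, 0], [-0.14, 0.13, 0], [-0.16, 0.145, 0], [-0.18, 0.16, 0], [-0.19, 0.17, 0], [-0.196, 0.18, 0], [-0.196, 0.18, 0]], "rot": [[0, 0, 0], [0, 0, 0], [0, 0, 0], [0, 0, 0], [0, 0, 0], [0, 0, 0], [0, 0, 0], [0, 0, 0], [0, 0, 0], [0, 0, 0], [0, 0, 0], [0, 0, 0]]}}

```text
clock: 5.75
tool_pos: [0.4563, 0.1988, 0.1083]
tool_rot: [[0.131, 0.186, 0.974], [-0.558, -0.798, 0.228], [0.819, -0.574, -0.001]]
force: [-1.1, -0.3, 1.2]
width: 0.006
```

```bash
python3 - <<'E'
from h import *
s=ctrl.read_state();print(np.round(s["joint_positions"],3),s["tool_pos"],s["force"])
w,_=ctrl.get_image("wrist");t,_=ctrl.get_image("top");cv2.imwrite("pics/tw2.png",cv2.resize(np.hstack([t,w])[:,:,::-1],(800,300)))
E
```

```text
[ 0.749  0.504  1.701 -0.791  1.559  2.366] [0.45632564 0.19882215 0.10825471] [-1.14992244 -0.27112724  1.18289239]
```

View pics/tw2.png

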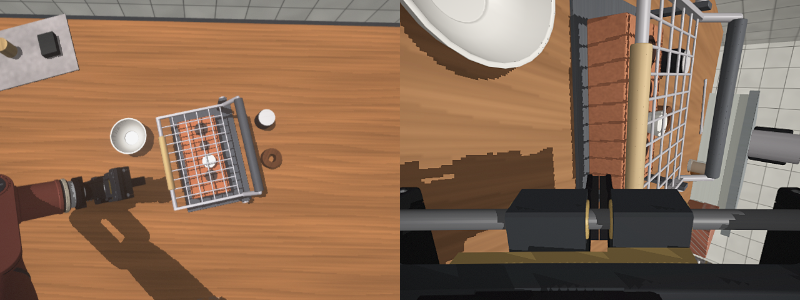

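```bash
python3 - <<'E'
from h import *
np.set_printoptions(precision=3,suppress=True)
im,d=ctrl.get_image("wrist");c=ctrl.calibration("wrist");T=np.array(c["T_tool_cam"]);print(T)
v,u=np.mgrid[0:480,0:640]
n=cv2.undistortPoints(np.c_[u.ravel(),v.ravel()].astype(float).reshape(-1,1,2),np.array(c["intrinsics"]),np.array(c["dist"])).reshape(-1,2)
P=((np.c_[n,np.ones(len(n))]*d.reshape(-1,1))@T[:3,:3].T+T[:3,3])
m=(d.ravel()>0)&(abs(P[:,2])<.04)&(P[:,1]<.02)
Q=P[m]
for a in np.arange(-.16,.02,.01):
    k=Q[(Q[:,1]>=a)&(Q[:,1]<a+.01)]
    if len(k): print(round(a,2),len(k),"x",k[:,0].min(),k[:,0].max(),"z",k[:,2].min(),k[:,2].max())
cv2.imwrite("pics/w3.png",im[250:480,60:,::-1])
# handle in tool coordinates
hsv=cv2.cvtColor(im,cv2.COLOR_RGB2HSV).reshape(-1,3)
s=ctrl.read_state();R=np.array(s["tool_rot"]);W=P@R.T+s["tool_pos"]
k=(hsv[:,1]>70)&(hsv[:,0]<30)&(hsv[:,2]>150)&(W[:,2]>.095)&(W[:,2]<.12)&(d.ravel()>0)&(P[:,1]>.02)
print(k.sum(),np.percentile(P[k],[2,50,98],axis=0),np.percentile(W[k],[2,50,98],axis=0))
H=np.array([.506,.139,.105]);print("H in tool",(H-s["tool_pos"])@R)
E
```

```text
[[ 1.    -0.    -0.001 -0.001]
 [ 0.001 -0.301  0.954 -0.163]
 [-0.    -0.954 -0.301  0.083]
 [ 0.     0.     0.     1.   ]]
-0.12 19786 x -0.05928740178994132 0.05741267451276177 z 0.021323801399470516 0.027658363900037862
-0.11 19918 x -0.06459043485216515 0.0633201103321133 z 0.022372531286959887 0.027508544395337904
-0.1 23013 x -0.06833907366635186 0.07711462542506747 z 0.013652886050816215 0.039123569350857805
-0.09 21506 x -0.08171022432157718 0.07923968220189509 z 0.0028526377282054732 0.03883405249025609
-0.08 6979 x -0.08703640718131708 0.08507945538107312 z -0.005532833877073998 0.03885410029200102
-0.07 77 x -0.08207710965811438 0.003924369000401659 z -0.00810144480204518 0.029376987821161674
-0.06 322 x -0.006106307013815464 0.003924666591733914 z -0.011346946147017159 0.003035693926022473
-0.05 481 x -0.00699978362882397 0.004791104841828939 z -0.00990805860197247 0.011951931782232056
-0.04 403 x -0.00822691747465797 0.006005723669536506 z 0.008788022062194867 0.011799365918356883
-0.03 457 x -0.010307119534351459 0.008123707994825846 z -0.006873146103874683 0.011730439374623494
-0.02 778 x -0.1446938661040899 0.008035523365376903 z -0.0075104739634671985 0.029179707950470292
-0.01 3503 x -0.14395565493525503 0.008004818201394452 z -0.03999618272957728 0.03999520912140641
0.0 3522 x -0.13715006198634547 0.000621241922810014 z -0.025795886825031963 0.039989208990679585
0.01 3250 x -0.12971917518031165 -0.11842180925889698 z -0.03191501190894824 0.039960703823150645
5395 [[ 0.03   0.049 -0.025]
 [ 0.037  0.05   0.049]
 [ 0.045  0.057  0.107]] [[0.447 0.128 0.105]
 [0.52  0.15  0.111]
 [0.576 0.165 0.115]]
H in tool [0.036 0.061 0.034]
```

View pics/w3.png

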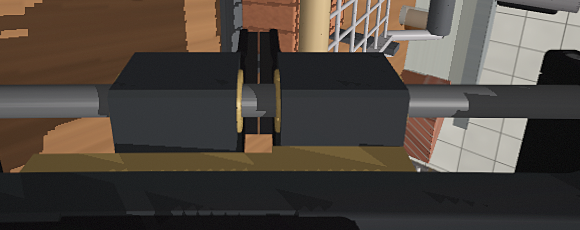

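{"name": "carry_out", "arguments": {"travel": [[0, 0.01, 0], [0, 0.02, 0], [0, 0.03, 0], [0, 0.04, 0], [0, 0.05, 0], [0, 0.06, 0], [0, 0.07, 0], [0, 0.08, 0], [0.003, 0.083, 0], [0.007, 0.083, 0], [0.01, 0.083, 0], [0.01, 0.083, 0]], "rot": [[0, 0, 0], [0, 0, 0], [0, 0, 0], [0, 0, 0], [0, 0, 0], [0, 0, 0], [0, 0, 0], [0, 0, 0], [0, 0, 0], [0, 0, 0], [0, 0, 0], [0, 0, 0]]}}

```text
clock: 7.1
tool_pos: [0.4738, 0.1283, 0.0702]
tool_rot: [[0.13, 0.188, 0.973], [-0.559, -0.797, 0.229], [0.819, -0.574, 0.002]]
force: [0.6, 0.8, 0.7]
width: 0.002
```

```bash
python3 - <<'E'
from h import *
np.set_printoptions(precision=4,suppress=True)
s=ctrl.read_state();R=np.array(s["tool_rot"]);p=np.array(s["tool_pos"])
print(s["joint_positions"],p,s["force"])
xh=np.array([.229,-.973,0]);H=np.array([.506,.139,.105]);C=H+.19*xh
print("H tool",(H-p)@R,"C tool",(C-p)@R)
c=((C-p)@R)[:2]
# cumulative rows for pure hinge rotation -> tool rot about +z by +th ; per-call steps (same in each call as rigid rotation)
for deg in np.arange(1.5,19,1.5):
    a=np.radians(deg);M=np.array([[np.cos(a),-np.sin(a)],[np.sin(a),np.cos(a)]])
    print(deg,np.round(c-M@c,4))
E
```

```text
[ 0.638   0.4975  1.8077 -0.8637  1.4256  2.3832] [0.4738 0.1283 0.0702] [0.5684 0.7683 0.6597]
H tool [ 0.0267 -0.0225  0.0338] C tool [0.1357 0.133  0.0339]
1.5 [ 0.0035 -0.0035]
3.0 [ 0.0071 -0.0069]
4.5 [ 0.0109 -0.0102]
6.0 [ 0.0146 -0.0135]
7.5 [ 0.0185 -0.0166]
9.0 [ 0.0225 -0.0196]
10.5 [ 0.0265 -0.0225]
12.0 [ 0.0306 -0.0253]
13.5 [ 0.0348 -0.028 ]
15.0 [ 0.0391 -0.0306]
16.5 [ 0.0434 -0.0331]
18.0 [ 0.0478 -0.0354]
```

{"name": "carry_out", "arguments": {"travel": [[0.0035, -0.0035, 0], [0.0071, -0.0069, 0], [0.0109, -0.0102, 0], [0.0146, -0.0135, 0], [0.0185, -0.0166, 0], [0.0225, -0.0196, 0], [0.0265, -0.0225, 0], [0.0306, -0.0253, 0], [0.0348, -0.028, 0], [0.0391, -0.0306, 0], [0.0434, -0.0331, 0], [0.0478, -0.0354, 0]], "rot": [[0, 0, 1.5], [0, 0, 3], [0, 0, 4.5], [0, 0, 6], [0, 0, 7.5], [0, 0, 9], [0, 0, 10.5], [0, 0, 12], [0, 0, 13.5], [0, 0, 15], [0, 0, 16.5], [0, 0, 18]]}}

```text
clock: 8.3
tool_pos: [0.4729, 0.1299, 0.1294]
tool_rot: [[0.183, 0.138, 0.973], [-0.779, -0.583, 0.229], [0.599, -0.8, 0.001]]
force: [-2.0, 4.8, 0.4]
width: 0.008
```

```bash
cat > g.py <<'E'
from h import *
import sys
np.set_printoptions(precision=3,suppress=True)
s=ctrl.read_state();print(s["clock"],s["joint_positions"],s["tool_pos"],s["force"])
im,d=ctrl.get_image("top");cv2.imwrite(f"pics/top_{sys.argv[1]}.png",im[:,:,::-1])
v,u=np.mgrid[0:480,0:640];P=world("top",np.c_[u.ravel(),v.ravel()],d.ravel()).reshape(480,640,3)
xh=np.array([.229,-.973]);yh=np.array([.973,.229]);O=np.array([.53,.037])
X=(P[...,:2]-O)@xh;Y=(P[...,:2]-O)@yh;Z=P[...,2]
hsv=cv2.cvtColor(im,cv2.COLOR_RGB2HSV)
h=(d>0)&(hsv[...,1]>60)&(hsv[...,0]>8)&(hsv[...,0]<30)&(im[...,0]>110)&(Z>.1)&(abs(Y)<.09)&(X<.15)&(X>-.13)
h=cv2.morphologyEx(h.astype(np.uint8),cv2.MORPH_OPEN,np.ones((3,3)))>0
x,z=np.median(X[h]),np.median(Z[h])-.008
print("handle n",h.sum(),"x",x,"z",z,"r",np.hypot(85e-3-x,z-.105),"deg",np.degrees(np.arctan2(z-.105,.085-x)))
E
python3 g.py a
```

```text
8.3 [ 0.513  0.194  1.883 -0.636  1.326  2.095] [0.473 0.13  0.129] [-2.046  4.775  0.391]
handle n 465 x -0.09575599292825741 z 0.15363183025944704 r 0.18718382380393855 deg 15.058662044041599
```

{"name": "carry_out", "arguments": {"travel": [[0.0035, -0.0035, 0], [0.0071, -0.0069, 0], [0.0109, -0.0102, 0], [0.0146, -0.0135, 0], [0.0185, -0.0166, 0], [0.0225, -0.0196, 0], [0.0265, -0.0225, 0], [0.0306, -0.0253, 0], [0.0348, -0.028, 0], [0.0391, -0.0306, 0], [0.0434, -0.0331, 0], [0.0478, -0.0354, 0]], "rot": [[0, 0, 1.5], [0, 0, 3], [0, 0, 4.5], [0, 0, 6], [0, 0, 7.5], [0, 0, 9], [0, 0, 10.5], [0, 0, 12], [0, 0, 13.5], [0, 0, 15], [0, 0, 16.5], [0, 0, 18]]}}

```text
clock: 9.55
tool_pos: [0.4768, 0.1128, 0.1865]
tool_rot: [[0.216, 0.074, 0.973], [-0.921, -0.315, 0.229], [0.324, -0.946, 0.0]]
force: [-0.5, 2.1, 0.6]
width: 0.004
```

```bash
python3 g.py b
```

```text
9.55 [ 0.298 -0.028  1.899 -0.341  1.309  1.733] [0.477 0.113 0.187] [-0.495  2.129  0.591]
handle n 909 x -0.07289218206469128 z 0.20922041829444793 r 0.18918730598700148 deg 33.42773770870649
```

View pics/top_b.png

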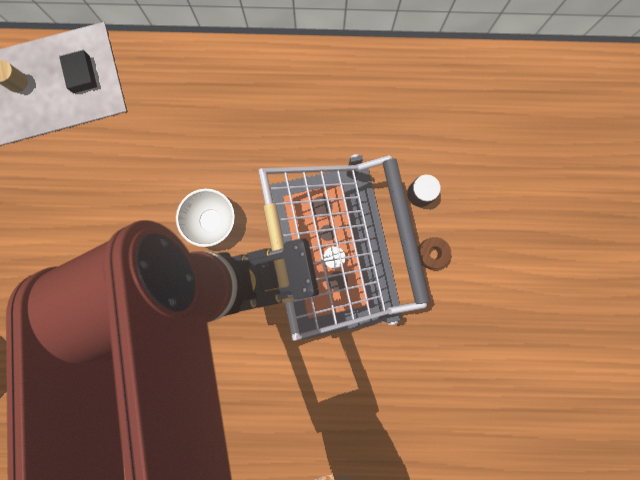

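{"name": "carry_out", "arguments": {"travel": [[0.0035, -0.0035, 0], [0.0071, -0.0069, 0], [0.0109, -0.0102, 0], [0.0146, -0.0135, 0], [0.0185, -0.0166, 0], [0.0225, -0.0196, 0], [0.0265, -0.0225, 0], [0.0306, -0.0253, 0], [0.0334, -0.0271, 0], [0.0362, -0.0288, 0], [0.0391, -0.0306, 0]], "rot": [[0, 0, 1.5], [0, 0, 3], [0, 0, 4.5], [0, 0, 6], [0, 0, 7.5], [0, 0, 9], [0, 0, 10.5], [0, 0, 12], [0, 0, 13], [0, 0, 14], [0, 0, 15]]}}

```text
clock: 10.7
tool_pos: [0.4828, 0.0864, 0.2275]
tool_rot: [[0.228, 0.015, 0.973], [-0.971, -0.067, 0.229], [0.069, -0.998, -0.001]]
force: [-1.2, -0.0, -0.4]
width: 0.008
```

```bash
python3 g.py c
```

```text
10.7 [ 0.064 -0.111  1.864 -0.069  1.378  1.417] [0.483 0.086 0.227] [-1.199 -0.035 -0.438]
handle n 56 x -0.04372252488627305 z 0.2467468412057297 r 0.1914723358736179 deg 47.75691980124919
```

{"name": "carry_out", "arguments": {"travel": [[0.0019, -0.0019, 0], [0.0038, -0.0037, 0], [0.0057, -0.0055, 0], [0.0077, -0.0073, 0], [0.0097, -0.0091, 0], [0.0117, -0.0109, 0], [0.0137, -0.0126, 0], [0.0158, -0.0143, 0], [0.0178, -0.016, 0], [0.0199, -0.0177, 0]], "rot": [[0, 0, 0.8], [0, 0, 1.6], [0, 0, 2.4], [0, 0, 3.2], [0, 0, 4], [0, 0, 4.8], [0, 0, 5.6], [0, 0, 6.4], [0, 0, 7.2], [0, 0, 8]]}}

```text
clock: 11.75
tool_pos: [0.4873, 0.0684, 0.2467]
tool_rot: [[0.228, -0.016, 0.973], [-0.971, 0.069, 0.229], [-0.071, -0.997, 0.0]]
force: [-0.2, -0.4, 0.2]
width: 0.006
```

```bash
python3 g.py d
```

```text
11.75 [-0.069 -0.111  1.828  0.068  1.446  1.262] [0.487 0.068 0.247] [-0.212 -0.429  0.191]
handle n 0 x nan z nan r nan deg nan
  return _methods._mean(a, axis=axis, dtype=dtype,
  ret = ret.dtype.type(ret / rcount)
```

View pics/top_d.png

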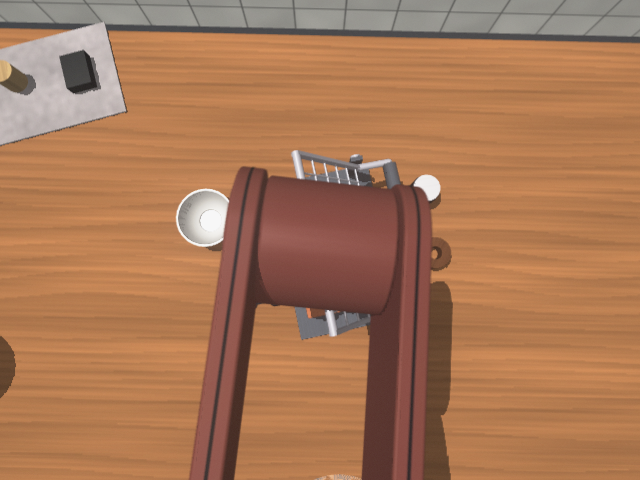

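```bash
python3 - <<'E'
from h import *
np.set_printoptions(precision=3,suppress=True)
s=ctrl.read_state();R=np.array(s["tool_rot"]);p=np.array(s["tool_pos"])
C=np.array([.506,.139,.105])+.19*np.array([.229,-.973,0])
c=(C-p)@R;print("C tool",c,"arc top y",c[1]-.2)
im,d=ctrl.get_image("wrist");im2,d2=ctrl.get_image("side")
K=ctrl.calibration("wrist");T=np.array(K["T_tool_cam"]);v,u=np.mgrid[0:480,0:640]
n=cv2.undistortPoints(np.c_[u.ravel(),v.ravel()].astype(float).reshape(-1,1,2),np.array(K["intrinsics"]),np.array(K["dist"])).reshape(-1,2)
W=((np.c_[n,np.ones(len(n))]*d.reshape(-1,1))@T[:3,:3].T+T[:3,3])@R.T+p
Ws=world("side",np.c_[u.ravel(),v.ravel()],d2.ravel())
for nm,I,Q,dd in(("wrist",im,W,d),("side",im2,Ws,d2)):
    r=Q-C;X=r[:,:2]@np.array([.229,-.973]);Y=r[:,:2]@np.array([.973,.229]);Z=r[:,2]
    rad=np.hypot(X,Z);m=(dd.ravel()>0)&(abs(rad-.19)<.012)&(abs(Y)<.135)&(Z>.08)
    for lo,hi in((-.13,-.08),(-.01,.07),(.08,.13)):
        k=m&(Y>lo)&(Y<hi);a=np.degrees(np.arctan2(Z[k],-X[k]));print(nm,lo,k.sum(),np.percentile(a,[10,50,90]) if k.sum() else "")
cv2.imwrite("pics/e.png",cv2.resize(np.hstack([im2,im])[:,:,::-1],(800,300)))
E
```

```text
C tool [0.135 0.133 0.034] arc top y -0.06723913425591105
wrist -0.13 0 
wrist -0.01 11653 [56.208 58.661 60.092]
wrist 0.08 841 [56.54  58.058 58.971]
side -0.13 267 [56.809 57.988 59.59 ]
side -0.01 0 
side 0.08 171 [56.749 57.789 59.453]
```

View pics/e.png

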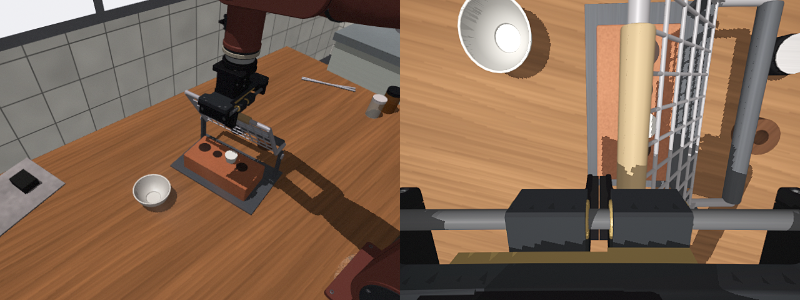

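{"name": "carry_out", "arguments": {"travel": [[-0.02, -0.025, 0], [-0.05, -0.04, 0], [-0.09, -0.05, 0], [-0.13, -0.06, 0], [-0.16, -0.06, 0], [-0.18, -0.06, 0], [-0.2, -0.06, 0], [-0.2, -0.06, 0]], "rot": [[0, 0, 0], [0, 0, 0], [0, 0, 0], [0, 0, 0], [0, 0, 0], [0, 0, 0], [0, 0, 0], [0, 0, 0]]}}

```text
clock: 12.7
tool_pos: [0.4417, 0.2608, 0.3204]
tool_rot: [[0.231, -0.016, 0.973], [-0.97, 0.069, 0.232], [-0.07, -0.998, 0.0]]
force: [-0.3, 0.1, -0.3]
width: 0.008
```

```bash
cat > f.py <<'E'
from h import *
import sys
np.set_printoptions(precision=3,suppress=True)
s=ctrl.read_state();R=np.array(s["tool_rot"]);p=np.array(s["tool_pos"]);print(s["clock"],p,s["force"])
C=np.array([.506,.139,.105])+.19*np.array([.229,-.973,0]);v,u=np.mgrid[0:480,0:640];L=[]
for cam in("side","top"):
    im,d=ctrl.get_image(cam);L.append(im);r=world(cam,np.c_[u.ravel(),v.ravel()],d.ravel())-C
    X=r[:,:2]@np.array([.229,-.973]);Y=r[:,:2]@np.array([.973,.229]);Z=r[:,2]
    m=(d.ravel()>0)&(abs(np.hypot(X,Z)-.19)<.013)&(abs(Y)<.135)&(Z>.08);a=np.degrees(np.arctan2(Z[m],-X[m]))
    print(cam,m.sum(),np.percentile(a,[10,50,90]) if m.sum() else "")
    for t in("crucible","bowl","tin","spool"):
        for q in ctrl.silhouettes(t,cam)[:1]:
            k=q["pixels"]&(d>0);vv,uu=np.nonzero(k);P=world(cam,np.c_[uu,vv],d[k]);print(t,round(q["conf"],2),np.median(P,0))
cv2.imwrite(f"pics/{sys.argv[1]}.png",cv2.resize(np.hstack(L)[:,:,::-1],(800,300)))
E
python3 f.py f1
```

```text
12.7 [0.442 0.261 0.32 ] [-0.291  0.142 -0.262]
side 1565 [83.074 84.362 86.23 ]
crucible 0.57 [0.512 0.026 0.089]
bowl 0.76 [0.604 0.258 0.025]
tin 0.6 [ 0.634 -0.141  0.059]
spool 0.61 [ 0.528 -0.178  0.033]
top 2480 [84.126 86.109 88.152]
crucible 0.59 [0.517 0.02  0.089]
bowl 0.66 [0.593 0.27  0.021]
tin 0.8 [ 0.648 -0.147  0.059]
spool 0.74 [ 0.535 -0.004  0.063]
```

View pics/f1.png

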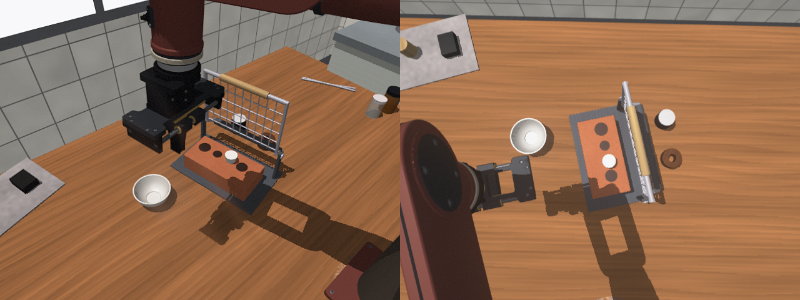

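{"name": "carry_out", "arguments": {"travel": [[-0.02, 0, 0], [-0.02, 0, 0], [-0.02, 0, 0], [-0.02, 0, 0], [-0.02, 0, 0], [-0.02, 0, 0], [-0.02, 0, 0], [-0.02, 0, 0]], "rot": [[0, 0, 0], [0, 0, 0], [0, 0, 0], [0, 0, 0], [0, 0, 0], [0, 0, 0], [0, 0, 0], [0, 0, 0]]}}

```text
clock: 14.0
tool_pos: [0.438, 0.278, 0.3217]
tool_rot: [[0.228, -0.016, 0.974], [-0.971, 0.068, 0.228], [-0.07, -0.998, -0.0]]
force: [-0.8, 0.5, 0.6]
width: 0.004
```

```bash
python3 f.py f2 && python3 -c "
from station import ctrl
print(ctrl.sign_off())"
```

```text
14.0 [0.438 0.278 0.322] [-0.85   0.469  0.571]
side 1561 [83.108 84.351 86.199]
crucible 0.76 [0.512 0.026 0.089]
bowl 0.87 [0.604 0.258 0.024]
tin 0.63 [ 0.634 -0.139  0.059]
spool 0.77 [ 0.531 -0.179  0.033]
top 2486 [84.119 86.105 88.159]
crucible 0.61 [0.517 0.02  0.09 ]
bowl 0.74 [0.593 0.27  0.022]
tin 0.71 [ 0.647 -0.146  0.059]
spool 0.83 [ 0.532 -0.171  0.034]
the job is handed in; nothing more can be done
None
```

The guard is up and standing by itself at its stop, and the job is handed in at about 14 to 15 s on the robot's clock. With the fingers shut, I slid them under the handle and pushed it up along its arc at about 50 mm/s, slower near the balance point. It left the fingers at about 58°, and I backed the arm away.

- **Guard:** the last two looks, about 1.3 s apart, measured it at 84–86° (the stop is at 1.5 rad, about 86°). It did not move between them.
- **Loose things:** in the last look, the bowl and tin in both cameras, and the crucible and spool from above, were within about 1–2 mm of where they started. The side camera put the crucible's and spool's medians 4–8 mm and up to 20 mm off. It had seen both only partly at the start, and the top view does not bear that out.
- **Forces:** wrist force readings, taken at the end of each move, stayed under about 6 N. The arm was clear of everything at the end.
- **Failed checks:** one top view lost the handle behind the arm, so I used the wrist and side cameras instead. One spool detection from above was false, and the next look corrected it.
- **Not checked directly:** as the guard swung past, I worked out only about 3 mm between the handle and the gripper's body, so I moved away at once. I saw no sign that they touched.

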